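# Sweep the spilled ornament caps into the gathering fence

## Task

Three brass-coloured ornament caps of different sizes lie spilled on the bench. Sweep all three with your fingertips, sliding them along the bench through the open mouth of the U-shaped wooden fence until each lies flat and wholly inside it. Do not lift or tip the caps, and leave everything else on the bench where it is.

Things in the scene. Friction and masses are not known exactly. Their poses are not given: they have to be found in the camera images.
- cap_large: the large brass-coloured ornament cap: a flat round cap with a fluted skirt, diameter 44 mm, 20 mm high, with a small thin wire loop (10 mm) on top (push on the skirt, not the loop); 28 to 56 g, slides on the bench. Origin: centre of its underside, z up, at the start on the bench (z = 0)
- cap_middle: the middle brass-coloured ornament cap: a flat round cap with a fluted skirt, diameter 36 mm, 18 mm high, with a small thin wire loop (10 mm) on top (push on the skirt, not the loop); 28 to 56 g, slides on the bench. Origin: centre of its underside, z up, at the start on the bench (z = 0)
- cap_small: the small brass-coloured ornament cap: a flat round cap with a fluted skirt, diameter 28 mm, 16 mm high, with a small thin wire loop (10 mm) on top (push on the skirt, not the loop); 28 to 56 g, slides on the bench. Origin: centre of its underside, z up, at the start on the bench (z = 0)
- fence: low wooden U of three battens fixed to the bench; no floor, the bench top is its floor. Inside 140 mm wide, 110 mm deep; battens 14 mm thick, 28 mm high. Origin: middle of the open mouth at bench level, in line with the front ends of the side battens. +x points through the mouth into the fence (about the robot's left): the inside is x 0 to 0.110, y -0.070 to 0.070
- cork: bystander: brown cork block, 64 x 73 x 24 mm high, lies near the caps on the right; origin: centre of its underside
- tape: bystander: roll of masking tape lying flat, diameter 88 mm, 25 mm high, beyond the caps; origin: centre of its underside
- mould: bystander: pale plaster mould half, 80 x 88 x 24 mm high, to the left and beyond the fence; origin: centre of its underside
- jar: bystander: amber jar with black screw lid, diameter 58 mm, 70 mm high, at the back; origin: centre of its underside
- pen: bystander: black marker pen, about 140 mm long, 14 mm high, near left; origin: its middle, at bench level
- pliers: bystander: black-handled pliers, 108 x 144 x 14 mm high, at the back right; origin: middle, at bench level
- stand: bystander: small weighted stand with a black glass ball on a rod, 49 x 54 x 110 mm high, beyond the steel tray on the right; origin: centre of its underside
Not all that is in view belongs to the job. What is shaped like the cap_large but pink or turquoise is not meant.

How it is judged:
By the outcome, as a careful person would: the job done as asked, in the order asked, and still so for the second after the job is handed in, with the robot touching nothing.
It also fails if it takes over 64 s, if anything falls off the work surface, if the arm or the gripper's body presses on something with over 40 N, if the wrist force passes 120 N, or if a joint passes its speed limit or range.

## Robot

A 6-joint arm with a two-finger parallel gripper is mounted at the origin on a cart in front of the work surface, level with it; the furniture and walls round the work are solid. World frame = base frame: x ahead of the robot, y to its left, z up, the work surface at z = 0. Lengths are in mm, angles in rad, forces in N, time in s.
With the tool pointing down it reaches from about 325 to 900 mm from the base axis. Payload 6.1 kg.
Tool frame: the origin (TCP) lies between the finger pads; the fingertips stand 17 mm ahead of it and the grasp point (between the pads) lies 2 mm behind it (arm.tip_extent is the distance from the TCP to the fingertips, in mm); z points along the fingers, y is the direction in which the jaws open and shut (so a half turn about z gives the same grasp; the last joint's range is limited). The gripper opens to 85 mm and grips with 20 to 120 N. Pads are 22 mm wide; open, the fingers measure 114 mm over their backs; the gripper's body (76 mm by 85 mm) begins 54 mm behind the grasp point. The pads swing forward as they close: fully open they stand 13 mm farther back than shut.
Start: joints at [-1.455, 0.22, 1.526, -0, 1.395, -0.126], TCP at [149.65, -606.812, 248.3] pointing down, gripper open.
Joint ranges: [-2.98, 2.98], [-0.91, 2.08], [0.09, 2.57], [-1.24, 4.39], [0.2, 2.65], [-2.68, 2.68]. Speed limits (rad/s): [2.57, 2.57, 3.01, 3.14, 3.14, 3.14].

## Interface

Orientations are given as a 3x3 rotation matrix whose columns are the frame's x, y, z axes.
In Python, from station import arm gives the robot as it stands.
- The arm moves only by the tool play_rows, never from a script. Its argument "targets" is a list of rows, each a list of 3 entries, a list of its own where there are three numbers: the shift along the tool's x, y, z in m, then the turn, a rotation vector about the tool's x, y, z in degrees, then the gripper command: -1 is shut, 1 is fully open, values between are in proportion. A call has 1 to 8 rows; each row is the pose to reach, as a shift and turn from the pose commanded when the call began, along the tool's axes at that moment; what a row does not reach only later rows make up. A row lasts 1/8 s, in which the tool goes at most 62.5 mm and 10.7 degrees, less where a joint would pass 70% of its speed; a pose out of reach is approached as far as the arm can. A call with a gripper value outside its range is refused whole. The fingers move at their own pace and stop on an object; the grip force is fixed at half the most. Time passes only in rows, so rows that repeat a pose let the fingers close. It gives the time, the measured TCP pose, the force and the opening at its end, in the units of the state.
- arm.sense(): the state, without advancing time (a new reading comes with each control period).
- arm.snapshot(name): name is "side" or "top" or "wrist"; returns a dict with "img" (400x640x3 uint8, red, green, blue), "depth" (400x640 float32, mm along the optical axis (not along the pixel's ray), 0 where there is no reading), "fx", "fy", "cx", "cy" (pixels), "cam_to_world" (4x4, takes a point from camera to world coordinates). Camera axes: x right, y down, z forward; pixel columns grow to the right and rows downward; lengths in mm; the calibration is good to about 2 mm. A picture is of the moment at which its call begins.
- arm.finish_job(): hands the job in, once; it reports no verdict.
The state is a dict: "clock": time; "qpos": joint angles; "joint_vel": joint speeds; "effort": joint torques, N m; "tcp_pos": TCP position; "ee_rot": TCP orientation; "ft_force": force on the tool from outside, world axes, zero at the start; "moment": the same for the moment, N m; "finger_gap": finger opening in mm.
Only numpy, scipy, OpenCV 4.12 (cv2) and the standard library are available. Lean on these libraries where they do the work, as an engineer would, in place of code of your own. Each camera call takes 0.05 s, during which the arm holds its last target.

## Working session

There is one attempt and no reset: what is moved stays moved. The work goes in short steps, Python scripts to look and compute and a tool call to move; the robot and the scene stay as the last step left them, time stands still between calls to the robot, and variables do not carry over. Pictures are saved under pics/ and viewed, and the job is handed in when it is done.

Besides the shell and the picture viewer there is one more tool, called after "Call:" as name([rows], argument=value, ...), one row to a line, values as JSON. play_rows: Moves the arm, as the interface text tells. Its arguments: {"type":"object","properties":{"targets":{"type":"array","items":{"type":"array"}}},"required":["targets"]}

```bash
mkdir -p pics; ls
python3 - <<'E'
from station import arm
import cv2
s=arm.sense();print(s)
for n in ("top","side"):
    d=arm.snapshot(n);cv2.imwrite(f"pics/{n}0.png",d["img"][:,:,::-1]);print(n,d["fx"],d["fy"],d["cx"],d["cy"],d["cam_to_world"])
E
```

```text
pics
{'clock': 0.0, 'qpos': array([-1.45510801e+00,  2.21235425e-01,  1.52760637e+00, -6.04598596e-06,
        1.39470326e+00, -1.26111266e-01]), 'joint_vel': array([ 0.00051461,  0.00069999, -0.00025123, -0.00011143,  0.00051915,
       -0.00146209]), 'effort': array([ 8.51368732e-04, -4.96891916e+01, -3.89393198e+01, -2.24176633e-04,
        1.11449085e-02,  3.86460169e-05]), 'tcp_pos': array([ 149.57751903, -606.24884672,  247.19596053]), 'ee_rot': array([[ 9.70908410e-01,  2.39451052e-01, -2.31279698e-04],
       [ 2.39451043e-01, -9.70906504e-01,  1.93866762e-03],
       [ 2.39665038e-04, -1.93764886e-03, -9.99998094e-01]]), 'ft_force': array([-0.00044556,  0.13650664,  0.28672691]), 'moment': array([-0.01573981, -0.02497373,  0.01652689]), 'finger_gap': 85.32690477474239}
top 474.92237429484464 474.92237429484464 317.49823092359867 198.890307600563 [[-2.77039466e-02 -9.98124124e-01  5.45960171e-02  5.14446642e+02]
 [-9.99488927e-01  2.85305026e-02  1.44185425e-02  3.41505936e+01]
 [-1.59491469e-02 -5.41686640e-02 -9.98404417e-01  1.43455221e+03]
 [ 0.00000000e+00  0.00000000e+00  0.00000000e+00  1.00000000e+00]]
side 386.0202673325307 386.0202673325307 324.2430464847436 198.36258493860925 [[ 9.15142968e-01 -2.65659584e-01  3.03213347e-01  3.06586623e+02]
 [-4.02649141e-01 -5.65649576e-01  7.19662578e-01 -6.11495191e+02]
 [-1.96727603e-02 -7.80682741e-01 -6.24617835e-01  6.28896882e+02]
 [ 0.00000000e+00  0.00000000e+00  0.00000000e+00  1.00000000e+00]]
```

View pics/top0.png

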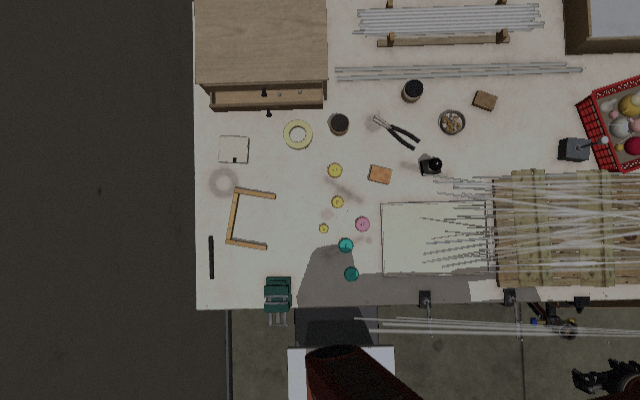

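View pics/side0.png

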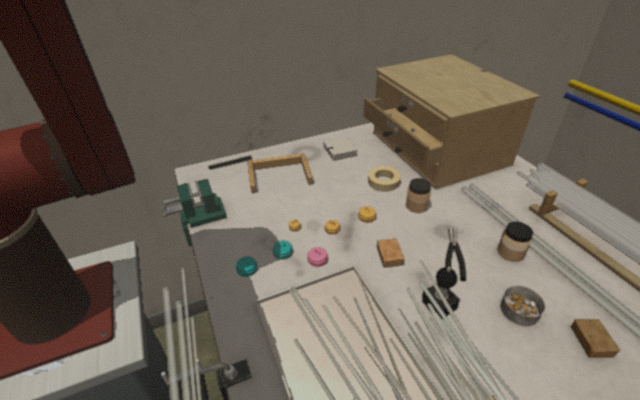

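Top view: yellow caps at (335,170), (337,202) and (323,229), in descending size. Lookalikes are pink at (362,224) and turquoise at (346,245) and (351,273); they are the wrong colour, so not meant. The fence is at about (250,218), with its mouth facing right. Next I'll measure and enlarge.

```bash
cat > h.py <<'E'
import numpy as np,cv2
from station import arm
def ray(d,u,v,z):
    M=np.array(d["cam_to_world"]);r=M[:3,:3]@np.array([(u-d["cx"])/d["fx"],(v-d["cy"])/d["fy"],1]);o=M[:3,3]
    return (o+r*(z-o[2])/r[2])[:2]
def caps(d,zs=16,show=True):
    hsv=cv2.cvtColor(d["img"],cv2.COLOR_RGB2HSV)
    m=cv2.inRange(hsv,(20,110,70),(32,255,255))
    n,l,st,c=cv2.connectedComponentsWithStats(m)
    out=[]
    for i in range(1,n):
        if st[i][4]>15: 
            cnt=cv2.findContours((l==i).astype('uint8'),0,2)[0][0]
            (u,v),r=cv2.minEnclosingCircle(cnt)
            out.append((st[i][4],np.round((u,v),1),round(r,1),np.round(ray(d,u,v,zs),1)))
    return out
E
python3 - <<'E'
from h import *
d=arm.snapshot("top")
for o in caps(d):print("top",o)
s=arm.snapshot("side")
for o in caps(s):print("side",o)
c=d["img"][150:290,200:400,::-1];cv2.imwrite("pics/c1.png",cv2.resize(c,None,fx=4,fy=4,interpolation=cv2.INTER_CUBIC))
c=s["img"][140:280,180:420,::-1];cv2.imwrite("pics/c2.png",cv2.resize(c,None,fx=3.3,fy=3.3,interpolation=cv2.INTER_CUBIC))
E
```

```text
top (np.int32(244), array([630.6, 105. ]), 11.0, array([ 846.4, -889.8]))
top (np.int32(40), array([619., 147.]), 3.6, array([ 721.1, -847.6]))
top (np.int32(133), array([334.3, 170.1]), 6.9, array([677.1,   1.9]))
top (np.int32(84), array([336.8, 201.8]), 5.3, array([581.6,  -2.9]))
top (np.int32(52), array([323.1, 228.6]), 4.1, array([503. ,  40.3]))
side (np.int32(559), array([604. ,  96.5]), 38.3, array([1774.2,  205.6]))
side (np.int32(63), array([366.5, 212. ]), 6.6, array([675.6,   2.6]))
side (np.int32(17), array([293.4, 225. ]), 2.6, array([498.3,  33.9]))
side (np.int32(16), array([332.5, 227.5]), 3.5, array([577.9, -12.6]))
```

View pics/c1.png

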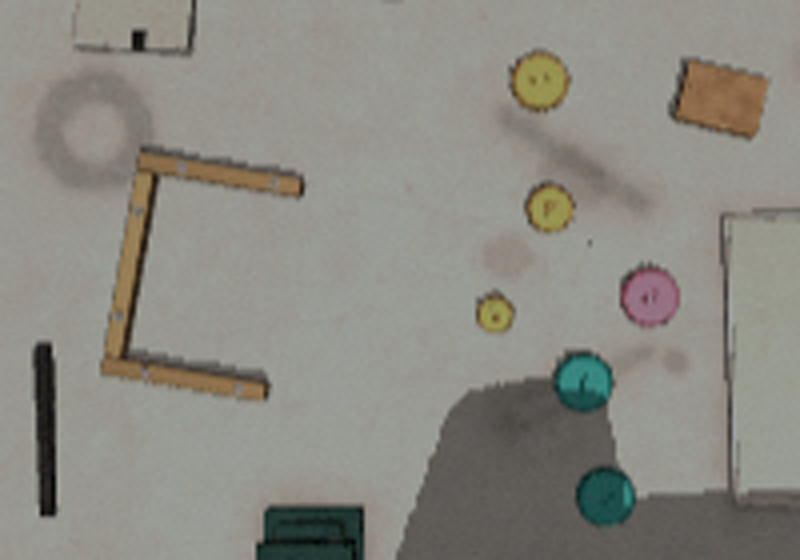

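View pics/c2.png

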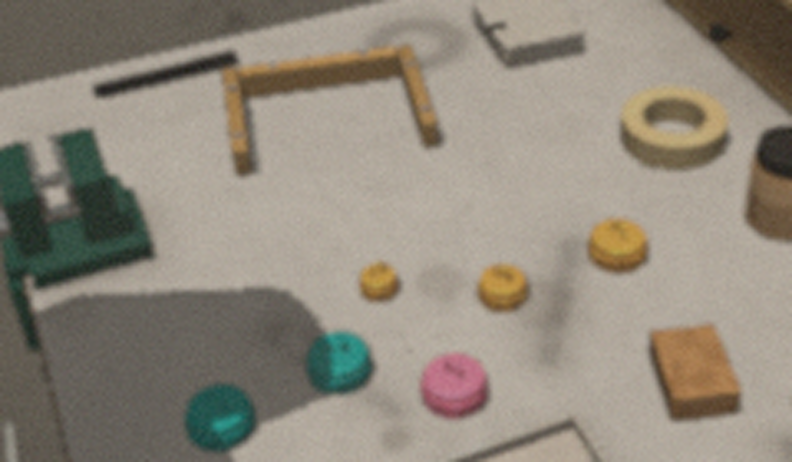

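Run:
```python
from h import *
print(arm.tip_extent)
d=arm.snapshot("top")
hsv=cv2.cvtColor(d["img"],cv2.COLOR_RGB2HSV)
for p in [(236,215),(260,193),(250,243),(240,200)]: print(hsv[p[1],p[0]])
m=cv2.inRange(hsv,(8,80,90),(25,255,255));m[:, :215]=0;m[:,300:]=0;m[:180]=0;m[260:]=0
n,l,st,c=cv2.connectedComponentsWithStats(m);print(st)
ys,xs=np.nonzero(m)
P=np.array([ray(d,x,y,28) for x,y in zip(xs,ys)],np.float32)
r=cv2.minAreaRect(P);print(r,cv2.boxPoints(r))
# side
s=arm.snapshot("side")
def pt(u,v,z):return np.round(ray(s,u,v,z),1)
# crop->pix
f=lambda a,b:(180+a/3.3,140+b/3.3)
for a in [(225,70),(408,47),(440,127),(243,158)]: print("side top corners",pt(*f(*a),28))
for n,u,v,z in [("turq",346,245,18),("pink",362,224,18),("tray",382,204,5),("cork",380,174,24),("vise1",292,277,50),("jar",340,124,70),("tape",298,134,25)]: print(n,np.round(ray(d,u,v,z)))
```

```text
17.0
[ 26  13 142]
[ 16 117 137]
[ 18 106 108]
[ 34  13 153]
[[     0      0    640    400 255480]
 [   225    188     20     57    278]
 [   246    190     22      8     97]
 [   269    194      6      5     25]
 [   237    241     22      8     96]
 [   260    245      6      5     24]]
((538.8057861328125, 257.17694091796875), (121.73788452148438, 166.42300415039062), 78.89665985107422) [[445.4298  213.47218]
 [608.7376  181.42258]
 [632.18176 300.8817 ]
 [468.87396 332.9313 ]]
side top corners [470.1 328.4]
side top corners [626.8 294.7]
side top corners [606.1 170.9]
side top corners [449.9 198.6]
turq [452. -26.]
pink [513. -76.]
tray [ 572. -139.]
cork [ 660. -134.]
vise1 [366. 134.]
jar [805. -17.]
tape [788. 108.]
```

```bash
cat >> h.py <<'E'
from scipy.spatial.transform import Rotation as Ro
O=np.array([526.9,196.4]);FX=np.array([.1926,.981]);FX/=np.linalg.norm(FX);FY=np.array([-FX[1],FX[0]])
def f2w(x,y):return O+x*FX+y*FY
def w2f(p):return np.array([(p-O)@FX,(p-O)@FY])
def goto(p,z,yaw,s=None):
    s=s or arm.sense();R=s["ee_rot"];a=np.radians(yaw)
    T=np.array([[np.cos(a),np.sin(a),0],[np.sin(a),-np.cos(a),0],[0,0,-1]])
    sh=R.T@(np.array([*p,z])-s["tcp_pos"])
    print("shift m",np.round(sh/1000,4),"rot deg",np.round(np.degrees(Ro.from_matrix(R.T@T).as_rotvec()),2))
def yaw(a,b):
    v=np.array(b)-a;return np.degrees(np.arctan2(v[1],v[0]))
E
python3 - <<'E'
from h import *
L=np.array([676.5,2.2]);M=np.array([581.5,-4]);S=np.array([503,39.]);
for c in (L,M,S):print(w2f(c))
a=f2w(-60,-36);y=yaw(L,a);u=(a-L)/np.linalg.norm(a-L);print(a,y,u, np.linalg.norm(a-L))
p=L-u*48;print(p);goto(p,90,y)
E
```

```text
[-161.74125902 -184.21065423]
[-186.1270958   -92.18472872]
[-159.05582816   -6.87121005]
[550.66646821 130.58848893] 134.42419097862637 [-0.69996494  0.71417721] 179.77119294591128
[710.09831699 -32.08050606]
shift m [ 0.6817 -0.4235  0.1583] rot deg [-2.0000e-02 -5.0000e-02 -1.2057e+02]
```

Call:
play_rows([
  [[0.682, -0.424, 0.0], [0, 0, -120.5], -0.62],
  [[0.682, -0.424, 0.0], [0, 0, -120.5], -0.62],
  [[0.682, -0.424, 0.0], [0, 0, -120.5], -0.62],
  [[0.682, -0.424, 0.0], [0, 0, -120.5], -0.62],
  [[0.682, -0.424, 0.0], [0, 0, -120.5], -0.62],
  [[0.682, -0.424, 0.0], [0, 0, -120.5], -0.62],
  [[0.682, -0.424, 0.0], [0, 0, -120.5], -0.62],
  [[0.682, -0.424, 0.0], [0, 0, -120.5], -0.62],
])

```text
clock: 1.3
tcp_pos: [499.9, -247.2, 248.6]
ee_rot: [[-0.176, 0.984, 0.001], [0.984, 0.176, -0.001], [-0.001, 0.0, -1.0]]
ft_force: [0.5, -0.8, 0.2]
finger_gap: 16.3
```

Run:
```python
from h import *
s=arm.sense();print(s["tcp_pos"],s["finger_gap"]);goto((710,-32),80,134.4)
```

```text
[ 499.92156919 -247.22995049  248.57889641] 16.291086973771915
shift m [0.175  0.2446 0.1686] rot deg [ 1.000e-02  4.000e-02 -3.425e+01]
```

Call:
play_rows([
  [[0.175, 0.245, 0.168], [0, 0, -34.2], -0.62],
  [[0.175, 0.245, 0.168], [0, 0, -34.2], -0.62],
  [[0.175, 0.245, 0.168], [0, 0, -34.2], -0.62],
  [[0.175, 0.245, 0.168], [0, 0, -34.2], -0.62],
  [[0.175, 0.245, 0.168], [0, 0, -34.2], -0.62],
  [[0.175, 0.245, 0.168], [0, 0, -34.2], -0.62],
  [[0.175, 0.245, 0.168], [0, 0, -34.2], -0.62],
  [[0.175, 0.245, 0.168], [0, 0, -34.2], -0.62],
])

```text
clock: 2.3
tcp_pos: [710.2, -35.1, 80.5]
ee_rot: [[-0.695, 0.719, -0.0], [0.719, 0.695, -0.0], [-0.0, -0.0, -1.0]]
ft_force: [-1.3, 0.0, -0.2]
finger_gap: 16.7
```

Run:
```python
from h import *
s=arm.sense();print(s["tcp_pos"],s["ee_rot"]);goto((710,-32),22,134.4)
d=arm.snapshot("wrist");cv2.imwrite("pics/w1.png",d["img"][:,:,::-1])
print(d["depth"][380:400:5,280:360:20])
```

```text
[710.16883157 -35.13423431  80.50407113] [[-6.94687597e-01  7.19311544e-01 -2.12543584e-04]
 [ 7.19311565e-01  6.94687508e-01 -3.71590514e-04]
 [-1.19637973e-04 -4.11024380e-04 -9.99999908e-01]]
shift m [0.0024 0.0021 0.0585] rot deg [-0.02  0.01 -0.4 ]
[[63.366943 64.30727  65.6235   64.462944]
 [62.925846 63.93363  62.803677 62.80061 ]
 [61.628223 62.050987 61.935963 62.04805 ]
 [61.36162  60.70194  60.301163 59.89715 ]]
```

View pics/w1.png

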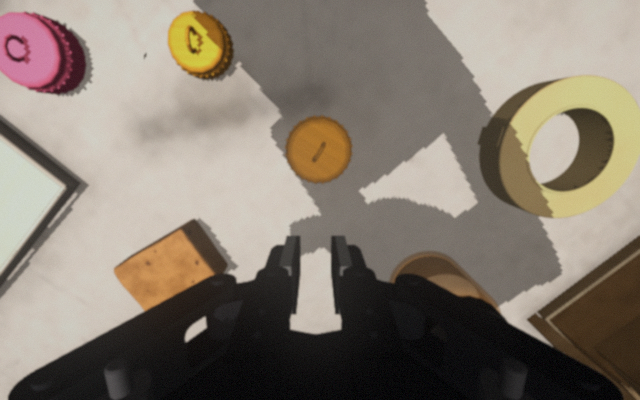

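Run:
```python
from h import *
d=arm.snapshot("wrist");s=arm.sense()
for n,u,v,z in [("L",319,150,20),("M",196,40,18)]:
    p=ray(d,u,v,z);print(n,p,"tool xy",(s["ee_rot"].T@(np.array([*p,z])-s["tcp_pos"]))[:2])
```

```text
L [677.29119848   1.88485668] tool xy [50.29345629  2.26978489]
M [581.75939278  -2.58439169] tool xy [113.35492994 -69.6331981 ]
```

The wrist view shows the large cap at (319,150), the middle cap at (196,40), and pink at (35,50). The wrist rays agree with the top camera to within 1 mm, so I'm descending behind the large cap.

Call:
play_rows([
  [[-0.002, 0.002, 0.03], [0, 0, 0], -0.62],
  [[-0.002, 0.002, 0.045], [0, 0, 0], -0.62],
  [[-0.002, 0.002, 0.055], [0, 0, 0], -0.62],
  [[-0.002, 0.002, 0.0585], [0, 0, 0], -0.62],
  [[-0.002, 0.002, 0.0585], [0, 0, 0], -0.62],
])

```text
clock: 3.02
tcp_pos: [713.4, -34.8, 22.2]
ee_rot: [[-0.695, 0.719, 0.0], [0.719, 0.695, -0.0], [-0.0, 0.0, -1.0]]
ft_force: [-0.7, 0.2, -0.2]
finger_gap: 15.9
```

Run:
```python
from h import *
d=arm.snapshot("wrist");s=arm.sense();print(s["tcp_pos"],s["ft_force"])
cv2.imwrite("pics/w2.png",d["img"][:,:,::-1])
goto(f2w(-60,-36)-31.5*np.array([-.7,.714]),22,134.4)
```

```text
[713.66642405 -34.79312967  22.55150391] [ 0.29616533  0.12812331 -0.69885252]
shift m [ 0.2007 -0.0021  0.0004] rot deg [ 0.04  0.05 -0.4 ]
```

View pics/w2.png

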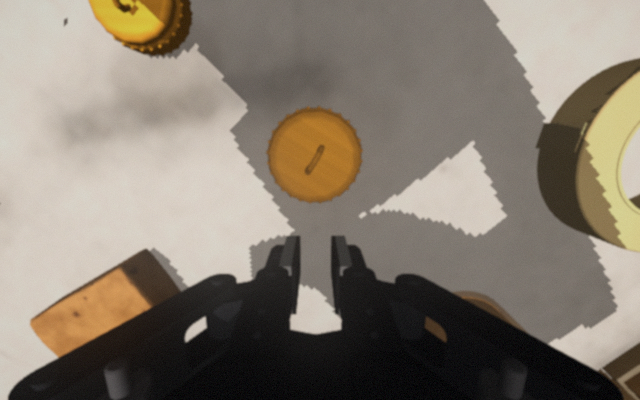

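The cap at (315,155) is centred ahead of the fingertips. I'll push it toward the mouth.

Call:
play_rows([
  [[0.01, 0, 0.002], [0, 0, 0], -0.62],
  [[0.02, 0, 0.002], [0, 0, 0], -0.62],
  [[0.035, 0, 0.002], [0, 0, 0], -0.62],
  [[0.05, 0, 0.002], [0, 0, 0], -0.62],
  [[0.065, 0, 0.002], [0, 0, 0], -0.62],
  [[0.08, 0, 0.002], [0, 0, 0], -0.62],
  [[0.09, 0, 0.002], [0, 0, 0], -0.62],
  [[0.095, 0, 0.002], [0, 0, 0], -0.62],
])

```text
clock: 4.08
tcp_pos: [646.8, 34.2, 19.9]
ee_rot: [[-0.695, 0.719, 0.0], [0.719, 0.695, -0.0], [-0.0, -0.0, -1.0]]
ft_force: [0.4, 0.5, -0.9]
finger_gap: 16.3
```

Run:
```python
from h import *
d=arm.snapshot("wrist");s=arm.sense();print(s["tcp_pos"],s["ft_force"])
cv2.imwrite("pics/w3.png",d["img"][:,:,::-1])
goto(f2w(-60,-36)-31.5*np.array([-.7,.714]),20.5,134.4)
```

```text
[646.50656686  34.41000776  19.71815435] [-0.27520457  0.15892966  0.45959786]
shift m [ 0.1043 -0.0018 -0.0007] rot deg [-0.01 -0.03 -0.37]
```

View pics/w3.png

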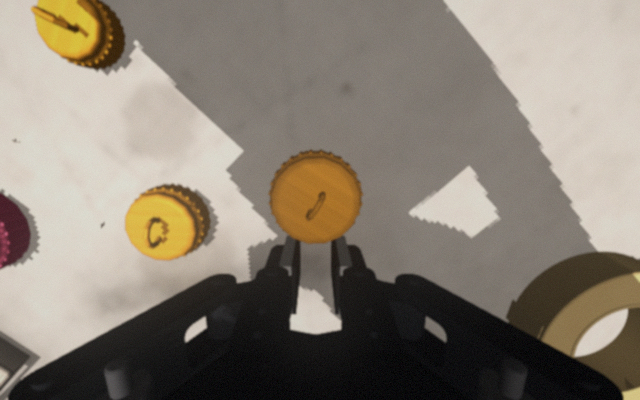

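The large cap at (316,197) sits cradled on both tips. Continuing the push.

Call:
play_rows([
  [[0.01, 0, 0], [0, 0, 0], -0.62],
  [[0.025, 0, 0], [0, 0, 0], -0.62],
  [[0.04, 0, 0], [0, 0, 0], -0.62],
  [[0.055, 0, 0], [0, 0, 0], -0.62],
  [[0.07, -0.001, 0], [0, 0, 0], -0.62],
  [[0.085, -0.001, 0], [0, 0, 0], -0.62],
  [[0.098, -0.002, 0], [0, 0, 0], -0.62],
  [[0.104, -0.002, 0], [0, 0, 0], -0.62],
])

```text
clock: 5.12
tcp_pos: [572.7, 107.7, 19.7]
ee_rot: [[-0.695, 0.719, -0.0], [0.719, 0.695, -0.0], [0.0, -0.0, -1.0]]
ft_force: [-0.0, -0.0, -0.8]
finger_gap: 16.2
```

Call:
play_rows([
  [[-0.015, 0, 0], [0, 0, 0], -0.62],
  [[-0.03, 0, -0.02], [0, 0, 0], -0.62],
  [[-0.04, 0, -0.06], [0, 0, 0], -0.62],
  [[-0.04, 0, -0.06], [0, 0, 0], -0.62],
])

```text
clock: 5.62
tcp_pos: [605.9, 76.5, 84.1]
ee_rot: [[-0.693, 0.721, 0.008], [0.721, 0.693, -0.0], [-0.006, 0.006, -1.0]]
ft_force: [-0.1, 0.6, 0.5]
finger_gap: 16.0
```

Run:
```python
from h import *
d=arm.snapshot("wrist");s=arm.sense();print(s["tcp_pos"],s["ft_force"])
cv2.imwrite("pics/w4.png",d["img"][:,:,::-1])
for o in caps(d,20): print(o,w2f(o[3]))
```

```text
[603.94862984  76.90254996  81.87380296] [-0.0752535   0.20292983  0.29245518]
(np.int32(925), array([164.1, 154.1]), 19.0, array([503.8,  43.1])) [-154.87851128   -6.86634873]
(np.int32(719), array([213.9, 270. ]), 20.5, array([5.785e+02, 5.000e-01])) [-182.28935133  -88.3739916 ]
(np.int32(20), array([215. , 272.5]), 2.7, array([ 5.804e+02, -5.000e-01])) [-182.90457877  -90.43105145]
```

View pics/w4.png

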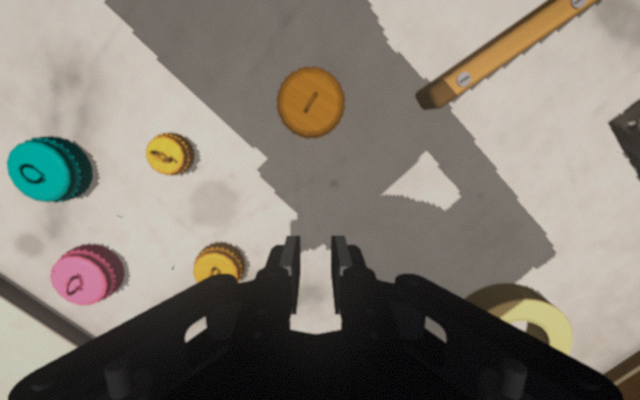

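Large cap is at (310,101), lying flat, and the batten's front end is at (430,97). Next I'll plan the straight push into the fence.

Run:
```python
from h import *
d=arm.snapshot("wrist");s=arm.sense();print(s["tcp_pos"])
L=ray(d,310.5,101.5,20);print(L,w2f(L)); b=ray(d,420,97,28);print("batten inner front corner",b,w2f(b))
b2=ray(d,575,10,28);print(w2f(b2))
a=f2w(75,-36);y=yaw(L,a);u=(a-L)/np.linalg.norm(a-L);print(y,u,w2f(L-u*48))
goto(L-u*48,80,y);goto(L-u*48,20.5,y)
```

```text
[602.30587938  77.24686825  80.2028439 ]
[547.18130941 131.74683816] [-59.53477438 -32.35696967]
batten inner front corner [591.67173619 177.3703455 ] [ -6.19474061 -67.22448028]
[ 84.74041756 -76.47792071]
77.34126461075535 [0.21914356 0.97569262] [-107.51718587  -31.05766709]
shift m [ 0.0511 -0.042   0.0001] rot deg [7.000e-02 3.000e-02 5.659e+01]
shift m [ 0.0511 -0.042   0.0596] rot deg [7.000e-02 3.000e-02 5.659e+01]
```

Call:
play_rows([
  [[0.051, -0.042, 0], [0, 0, 56.6], -0.62],
  [[0.051, -0.042, 0], [0, 0, 56.6], -0.62],
  [[0.051, -0.042, 0], [0, 0, 56.6], -0.62],
  [[0.051, -0.042, 0], [0, 0, 56.6], -0.62],
  [[0.051, -0.042, 0], [0, 0, 56.6], -0.62],
  [[0.051, -0.042, 0.02], [0, 0, 56.6], -0.62],
  [[0.051, -0.042, 0.045], [0, 0, 56.6], -0.62],
  [[0.051, -0.042, 0.0595], [0, 0, 56.6], -0.62],
])

```text
clock: 6.72
tcp_pos: [533.8, 85.6, 17.7]
ee_rot: [[0.218, 0.976, -0.004], [0.976, -0.218, -0.0], [-0.001, -0.004, -1.0]]
ft_force: [0.3, 0.8, 0.2]
finger_gap: 16.2
```

Run:
```python
from h import *
d=arm.snapshot("wrist");s=arm.sense();print(s["tcp_pos"],s["ft_force"],w2f(s["tcp_pos"][:2]))
cv2.imwrite("pics/w5.png",d["img"][:,:,::-1])
goto(f2w(75,-35)-31.5*np.array([.219,.976]),20.5,77.3)
```

```text
[534.35215247  85.57558904  17.79850638] [-0.2948327  -0.22656595  0.72743041] [-107.31266849  -28.663144  ]
shift m [ 0.1509  0.0015 -0.0028] rot deg [-0.18  0.04  0.09]
```

View pics/w5.png

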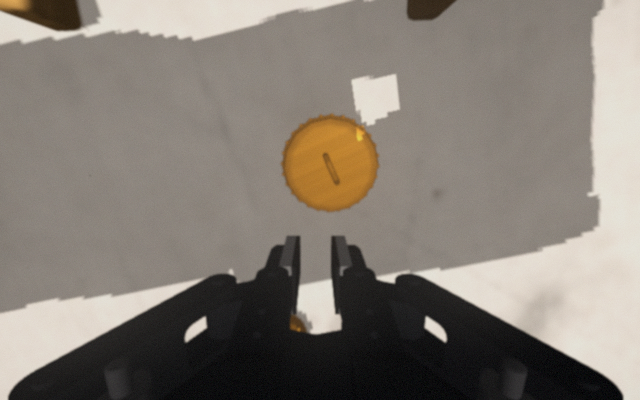

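Run:
```python
from h import *
d=arm.snapshot("wrist");s=arm.sense();print(s["tcp_pos"],s["ee_rot"][2])
L=ray(d,330.5,163,20);print(L,w2f(L),s["ee_rot"].T@(np.array([*L,20])-s["tcp_pos"]))
for u,v in [(80,25),(408,15)]: print(w2f(ray(d,u,v,28)),w2f(ray(d,u,v,0)))
t=ray(d,317,237,5);print(s["ee_rot"].T@(np.array([*t,5])-s["tcp_pos"]))
```

```text
[534.7090497   85.62475443  18.57628888] [-6.50171655e-04 -2.64643872e-03 -9.99996287e-01]
[550.96248157 132.74941598] [-57.82252578 -35.87416031] [49.53472681  5.57518399 -1.47067704]
[-5.87324596 52.26062669] [ 2.76268838 72.26294876]
[ -5.80898825 -63.15288611] [  2.84252989 -71.14069838]
[10.01719334  0.03711155 13.56972816]
```

Run:
```python
from h import *
s=arm.sense();print(s["tcp_pos"])
L=np.array([551,132.7]);a=f2w(75,-35);y=yaw(L,a);u=(a-L)/np.linalg.norm(a-L);print(y)
goto(L-u*45,20,y,s);goto(a-u*31.5,20,y,s)
```

```text
[534.7090497   85.62475443  18.57628888]
79.2893278673705
shift m [ 0.0045  0.0071 -0.0014] rot deg [-0.15  0.03 -1.89]
shift m [ 0.1508  0.0023 -0.0015] rot deg [-0.15  0.03 -1.89]
```

Call:
play_rows([
  [[0.003, 0.005, 0], [0, 0, -1.9], -0.62],
  [[0.003, 0.005, 0], [0, 0, -1.9], -0.62],
  [[0.003, 0.005, 0], [0, 0, -1.9], -0.62],
])

```text
clock: 7.2
tcp_pos: [541.4, 87.6, 20.5]
ee_rot: [[0.186, 0.983, 0.0], [0.983, -0.186, 0.0], [0.0, 0.0, -1.0]]
ft_force: [0.6, -0.0, -0.4]
finger_gap: 16.2
```

Run:
```python
from h import *
d=arm.snapshot("wrist");s=arm.sense();print(s["tcp_pos"])
L=np.array([551,132.7]);a=f2w(75,-35);y=79.29;u=(a-L)/np.linalg.norm(a-L)
print(s["ee_rot"].T@(np.array([*L,20])-s["tcp_pos"]));goto(a-u*31.5,20,y,s)
c=d["img"][100:240,240:400,::-1];cv2.imwrite("pics/w6.png",cv2.resize(c,None,fx=3,fy=3))
```

```text
[541.26918152  87.63546442  20.43527309]
[46.08766092  1.19462054  0.43709312]
shift m [0.1475 0.0012 0.0004] rot deg [ 0.01 -0.    0.01]
```

View pics/w6.png

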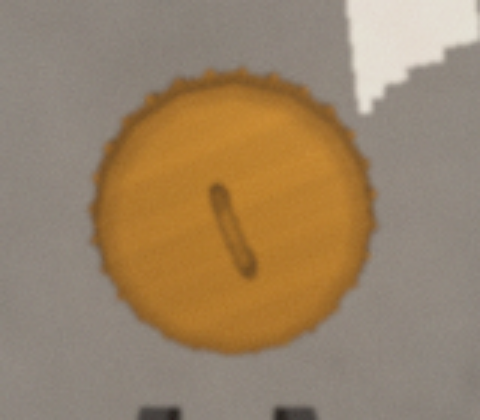

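The cap is centred on the tips to about 1 mm. Pushing it in along the fence's +x.

Call:
play_rows([
  [[0.01, 0.001, 0], [0, 0, 0], -0.62],
  [[0.02, 0.001, 0], [0, 0, 0], -0.62],
  [[0.035, 0.001, 0], [0, 0, 0], -0.62],
  [[0.05, 0.001, 0], [0, 0, 0], -0.62],
  [[0.065, 0.001, 0], [0, 0, 0], -0.62],
  [[0.08, 0.001, 0], [0, 0, 0], -0.62],
  [[0.088, 0.001, 0], [0, 0, 0], -0.62],
  [[0.09, 0.001, 0], [0, 0, 0], -0.62],
])

```text
clock: 8.25
tcp_pos: [558.9, 176.4, 20.2]
ee_rot: [[0.185, 0.983, -0.0], [0.983, -0.185, -0.0], [-0.0, -0.0, -1.0]]
ft_force: [-0.8, -0.8, 0.5]
finger_gap: 16.1
```

Run:
```python
from h import *
d=arm.snapshot("wrist");s=arm.sense();print(s["tcp_pos"],s["ft_force"])
cv2.imwrite("pics/w7.png",d["img"][:,:,::-1])
```

```text
[558.87067032 176.24865623  20.22053292] [-0.49430511  1.13950119  0.2858145 ]
```

View pics/w7.png

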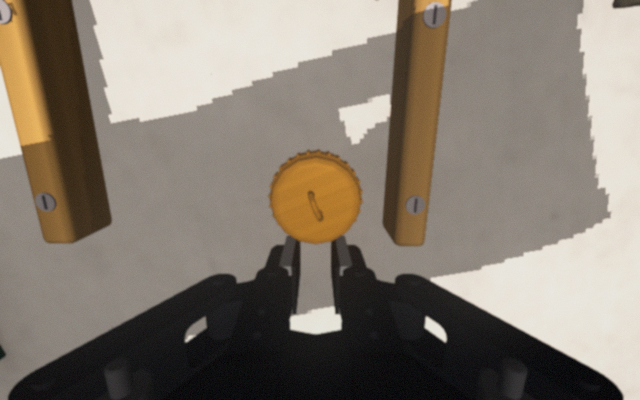

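Call:
play_rows([
  [[0.008, 0, 0], [0, 0, 0], -0.62],
  [[0.018, -0.001, 0], [0, 0, 0], -0.62],
  [[0.028, -0.001, 0], [0, 0, 0], -0.62],
  [[0.038, -0.002, 0], [0, 0, 0], -0.62],
  [[0.048, -0.002, 0], [0, 0, 0], -0.62],
  [[0.058, -0.002, 0], [0, 0, 0], -0.62],
  [[0.06, -0.002, 0], [0, 0, 0], -0.62],
])

```text
clock: 9.18
tcp_pos: [568.2, 236.0, 20.4]
ee_rot: [[0.185, 0.983, 0.0], [0.983, -0.185, 0.0], [0.0, 0.0, -1.0]]
ft_force: [-0.4, -0.5, 1.0]
finger_gap: 16.3
```

Call:
play_rows([
  [[-0.015, 0, 0], [0, 0, 0], -0.62],
  [[-0.03, -0.002, 0], [0, 0, 0], -0.62],
  [[-0.04, -0.005, -0.03], [0, 0, 0], -0.72],
  [[-0.05, -0.01, -0.06], [0, 0, 0], -0.72],
  [[-0.1, -0.01, -0.06], [0, 0, 0], -0.72],
  [[-0.1, -0.01, -0.06], [0, 0, 0], -0.72],
])

```text
clock: 9.93
tcp_pos: [538.8, 135.2, 80.5]
ee_rot: [[0.19, 0.982, -0.001], [0.982, -0.19, -0.001], [-0.001, -0.0, -1.0]]
ft_force: [0.1, -0.2, -0.3]
finger_gap: 12.1
```

Run:
```python
from h import *
d=arm.snapshot("wrist");s=arm.sense();print(s["tcp_pos"],s["ft_force"])
cv2.imwrite("pics/w8.png",d["img"][:,:,::-1])
t=arm.snapshot("top");c=t["img"][150:290,200:400,::-1];cv2.imwrite("pics/t2.png",cv2.resize(c,None,fx=4,fy=4))
for o in caps(t): print(o)
S=np.array([503,39.7]);a=f2w(83,40);y=yaw(S,a);u=(a-S)/np.linalg.norm(a-S);print(y,u);goto(S-u*42,80,y)
```

```text
[539.08611955 136.55304154  80.37063767] [-0.14429461 -0.49398481 -0.27095763]
(np.int32(252), array([630.9, 105.1]), 11.1, array([ 846.1, -890.6]))
(np.int32(41), array([619., 147.]), 3.6, array([ 721.1, -847.6]))
(np.int32(85), array([336.8, 201.8]), 5.3, array([581.6,  -2.9]))
(np.int32(65), array([245.5, 207. ]), 6.2, array([573.9, 271. ]))
(np.int32(50), array([323.4, 228.2]), 4.0, array([504. ,  39.5]))
(np.int32(17), array([571., 320.]), 2.8, array([ 216. , -677.1]))
89.85097160206273 [0.00260103 0.99999662]
shift m [-0.1441 -0.0095  0.0003] rot deg [-1.00e-02 -1.00e-02 -1.07e+01]
```

View pics/w8.png

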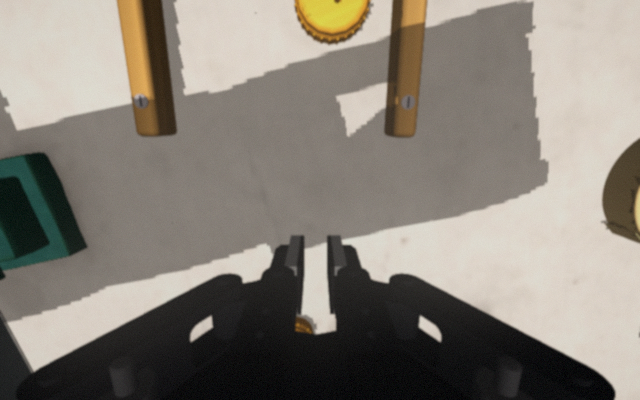

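View pics/t2.png

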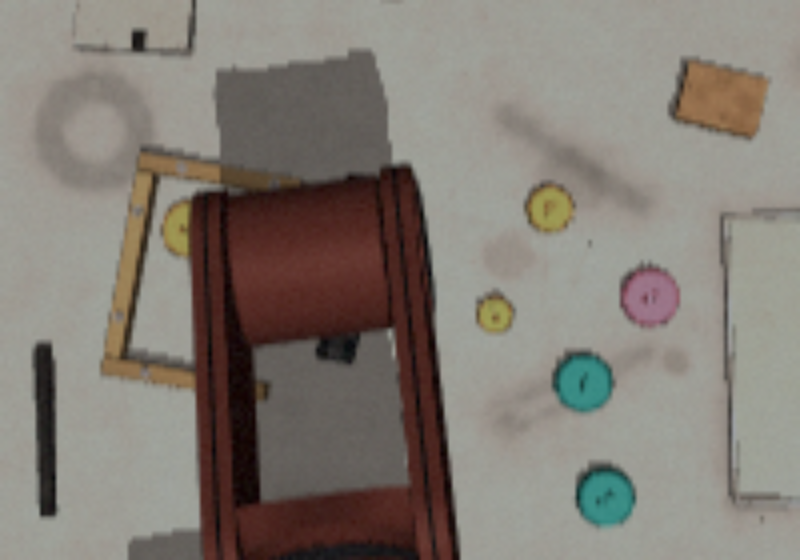

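Large cap is inside the fence. Now the small cap at top px (323,228).

Call:
play_rows([
  [[-0.144, -0.009, 0], [0, 0, -10.7], -0.72],
  [[-0.144, -0.009, 0], [0, 0, -10.7], -0.72],
  [[-0.144, -0.009, 0], [0, 0, -10.7], -0.72],
  [[-0.144, -0.009, 0], [0, 0, -10.7], -0.72],
  [[-0.144, -0.009, 0], [0, 0, -10.7], -0.72],
])

```text
clock: 10.65
tcp_pos: [504.3, -0.3, 80.2]
ee_rot: [[-0.0, 1.0, 0.0], [1.0, 0.0, 0.0], [0.0, 0.0, -1.0]]
ft_force: [0.6, 0.5, -0.1]
finger_gap: 11.8
```

Run:
```python
from h import *
d=arm.snapshot("wrist");s=arm.sense();print(s["tcp_pos"],s["ft_force"])
cv2.imwrite("pics/w9.png",d["img"][:,:,::-1])
for o in caps(d): print(o,s["ee_rot"].T@(np.array([*o[3],16])-s["tcp_pos"]))
S=np.array([503.5,39.6]);a=f2w(83,40);y=yaw(S,a);u=(a-S)/np.linalg.norm(a-S);print(y,u);goto(S-u*40,20.5,y)
```

```text
[ 5.04386784e+02 -1.84574198e-02  8.02368079e+01] [ 0.38677946  0.19374721 -0.47363662]
89.96750977495523 [5.67061371e-04 9.99999839e-01]
shift m [-0.0004 -0.0009  0.0597] rot deg [ 0.01 -0.02  0.09]
```

View pics/w9.png

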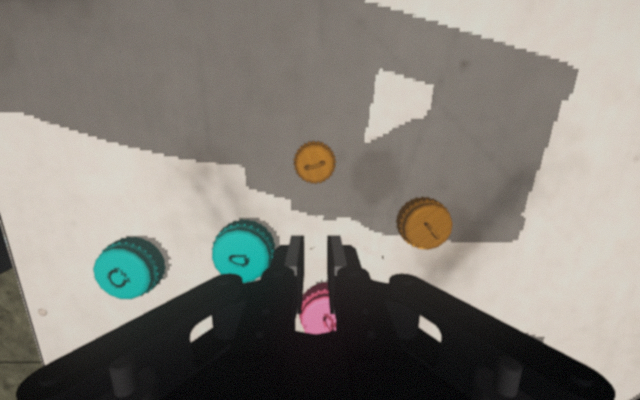

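Small cap is at (315,162), centred. Turquoise (243,252) stays to the left of the fingers with clearance, so I'm descending close behind the small cap.

Call:
play_rows([
  [[0.005, -0.001, 0.0], [0, 0, 0], -0.72],
  [[0.005, -0.001, 0.025], [0, 0, 0], -0.72],
  [[0.005, -0.001, 0.045], [0, 0, 0], -0.72],
  [[0.005, -0.001, 0.06], [0, 0, 0], -0.72],
  [[0.005, -0.001, 0.06], [0, 0, 0], -0.72],
  [[0.005, -0.001, 0.06], [0, 0, 0], -0.72],
])

```text
clock: 11.45
tcp_pos: [503.7, 4.1, 20.9]
ee_rot: [[-0.0, 1.0, 0.001], [1.0, 0.0, -0.0], [-0.0, 0.001, -1.0]]
ft_force: [0.2, 0.1, 0.6]
finger_gap: 12.0
```

Run:
```python
from h import *
d=arm.snapshot("wrist");s=arm.sense();print(s["tcp_pos"],s["ft_force"])
cv2.imwrite("pics/w10.png",d["img"][:,:,::-1])
S=np.array([503.5,39.6]);a=f2w(83,40);y=yaw(S,a);u=(a-S)/np.linalg.norm(a-S);print(y,u);goto(a-u*23.6,20.5,y)
```

```text
[503.8853609    3.98888674  21.11952188] [ 0.93310793 -0.48221821 -0.21334929]
89.96750977495523 [5.67061371e-04 9.99999839e-01]
shift m [ 2.58e-01 -2.00e-04  6.00e-04] rot deg [0.08 0.01 0.04]
```

View pics/w10.png

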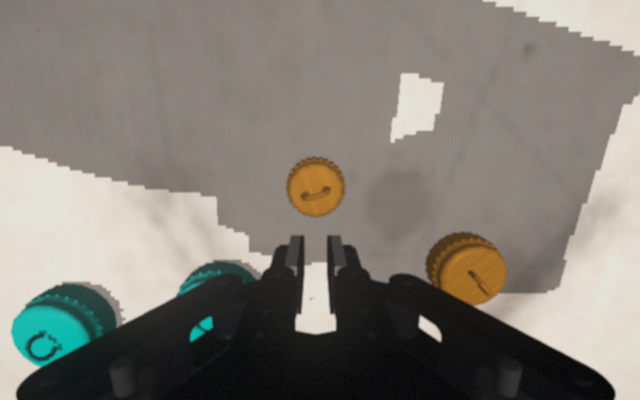

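Call:
play_rows([
  [[0.008, 0, 0], [0, 0, 0], -0.72],
  [[0.02, 0, 0], [0, 0, 0], -0.72],
  [[0.036, 0, 0], [0, 0, 0], -0.72],
  [[0.052, 0, 0], [0, 0, 0], -0.72],
  [[0.068, 0, 0], [0, 0, 0], -0.72],
  [[0.084, 0, 0], [0, 0, 0], -0.72],
  [[0.098, 0, 0], [0, 0, 0], -0.72],
  [[0.105, 0, 0], [0, 0, 0], -0.72],
])

```text
clock: 12.5
tcp_pos: [502.9, 110.0, 20.2]
ee_rot: [[-0.001, 1.0, -0.0], [1.0, 0.001, 0.0], [0.0, -0.0, -1.0]]
ft_force: [0.3, -0.6, 0.3]
finger_gap: 12.2
```

Call:
play_rows([
  [[0.008, 0, 0], [0, 0, 0], -0.72],
  [[0.02, 0, 0], [0, 0, 0], -0.72],
  [[0.034, 0, 0], [0, 0, 0], -0.72],
  [[0.048, 0, 0], [0, 0, 0], -0.72],
  [[0.062, 0, 0], [0, 0, 0], -0.72],
  [[0.074, 0, 0], [0, 0, 0], -0.72],
  [[0.08, 0, 0], [0, 0, 0], -0.72],
])

```text
clock: 13.38
tcp_pos: [503.0, 189.9, 20.2]
ee_rot: [[-0.001, 1.0, -0.0], [1.0, 0.001, 0.0], [0.0, -0.0, -1.0]]
ft_force: [0.4, -0.8, 0.3]
finger_gap: 12.1
```

Run:
```python
from h import *
d=arm.snapshot("wrist");s=arm.sense();print(s["tcp_pos"],s["ft_force"])
cv2.imwrite("pics/w11.png",d["img"][:,:,::-1])
goto(f2w(83,40)-np.array([0,23.6]),20.5,90)
```

```text
[503.02932764 190.18443726  20.30184762] [-0.15988823  0.40960057  0.01330174]
shift m [ 0.0718  0.0007 -0.0002] rot deg [ 0.   -0.02  0.04]
```

View pics/w11.png

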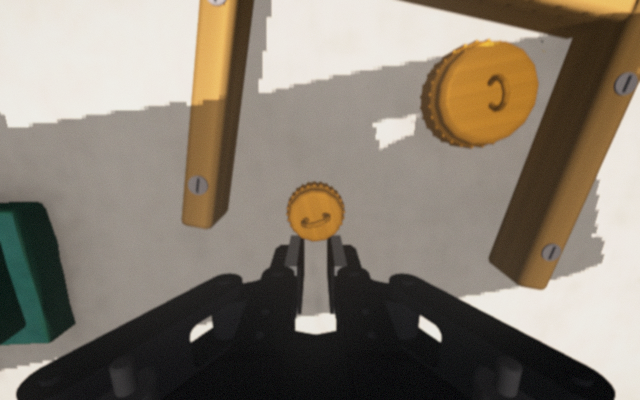

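The small cap at (316,212) is in the mouth, between the battens and clear of the large cap at (483,93). Continuing.

Call:
play_rows([
  [[0.008, 0, 0], [0, 0, 0], -0.72],
  [[0.018, 0, 0], [0, 0, 0], -0.72],
  [[0.03, 0, 0], [0, 0, 0], -0.72],
  [[0.042, 0, 0], [0, 0, 0], -0.72],
  [[0.054, 0, 0], [0, 0, 0], -0.72],
  [[0.062, 0.001, 0], [0, 0, 0], -0.72],
  [[0.064, 0.001, 0], [0, 0, 0], -0.72],
])

```text
clock: 14.3
tcp_pos: [504.2, 253.6, 20.3]
ee_rot: [[-0.001, 1.0, 0.0], [1.0, 0.001, 0.0], [0.0, 0.0, -1.0]]
ft_force: [0.9, -0.5, 0.2]
finger_gap: 12.1
```

Call:
play_rows([
  [[-0.012, 0.001, 0], [0, 0, 0], -0.72],
  [[-0.025, 0.002, 0], [0, 0, 0], -0.72],
  [[-0.035, 0.005, -0.03], [0, 0, 0], -0.64],
  [[-0.045, 0.01, -0.06], [0, 0, 0], -0.64],
  [[-0.1, 0.02, -0.06], [0, 0, 0], -0.64],
  [[-0.15, 0.03, -0.06], [0, 0, 0], -0.64],
  [[-0.15, 0.03, -0.06], [0, 0, 0], -0.64],
  [[-0.15, 0.03, -0.06], [0, 0, 0], -0.64],
])

```text
clock: 15.3
tcp_pos: [533.9, 102.1, 80.2]
ee_rot: [[0.002, 1.0, -0.0], [1.0, -0.002, 0.0], [0.0, -0.0, -1.0]]
ft_force: [-0.2, 0.1, -0.3]
finger_gap: 15.4
```

Run:
```python
from h import *
s=arm.sense();print(s["tcp_pos"],s["ft_force"])
t=arm.snapshot("top");c=t["img"][150:290,200:400,::-1];cv2.imwrite("pics/t3.png",cv2.resize(c,None,fx=4,fy=4))
for o in caps(t): print(o,w2f(o[3]))
S=np.array([581.5,-3.]);a=f2w(42,0);y=yaw(S,a);u=(a-S)/np.linalg.norm(a-S);print(y,u);goto(S-u*42,80,y)
```

```text
[533.87215953 102.12359418  80.22934262] [-0.1715727   0.14726838 -0.33900424]
(np.int32(252), array([630.4, 105. ]), 11.1, array([ 846.4, -889.2])) [-1003.71106703  -522.65830513]
(np.int32(39), array([619., 147.]), 3.6, array([ 721.1, -847.6])) [-987.02970708 -391.69120152]
(np.int32(86), array([337., 202.]), 5.4, array([581. ,  -3.4])) [-185.63466178  -91.57850373]
(np.int32(136), array([247.3, 207.1]), 6.8, array([573.3, 265.4])) [ 76.64649988 -32.23777374]
(np.int32(50), array([244.5, 230.2]), 4.1, array([504.7, 275.3])) [73.14508695 36.98440557]
(np.int32(17), array([571., 320.]), 2.8, array([ 216. , -677.1])) [-917.03241682  136.79402946]
100.93989974792304 [-0.18977922  0.98182679]
shift m [-1.471e-01  5.590e-02  1.000e-04] rot deg [ -0.03  -0.02 -10.98]
```

View pics/t3.png

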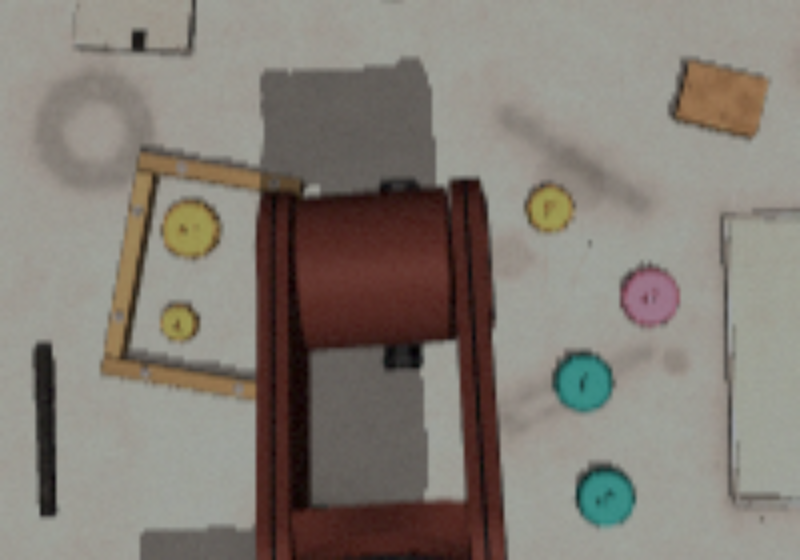

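Both are in: large at fence (77,-32) and small at (73,37). Now the middle cap at top px (337,202).

Call:
play_rows([
  [[-0.147, 0.056, 0], [0, 0, -11], -0.64],
  [[-0.147, 0.056, 0], [0, 0, -11], -0.64],
  [[-0.147, 0.056, 0], [0, 0, -11], -0.64],
  [[-0.147, 0.056, 0], [0, 0, -11], -0.64],
  [[-0.147, 0.056, 0], [0, 0, -11], -0.64],
  [[-0.147, 0.056, 0], [0, 0, -11], -0.64],
])

```text
clock: 16.1
tcp_pos: [589.5, -42.3, 80.0]
ee_rot: [[-0.193, 0.981, -0.001], [0.981, 0.193, 0.0], [0.001, -0.001, -1.0]]
ft_force: [-0.0, -0.5, -0.3]
finger_gap: 15.1
```

Run:
```python
from h import *
d=arm.snapshot("wrist");s=arm.sense();print(s["tcp_pos"],s["ft_force"])
cv2.imwrite("pics/w12.png",d["img"][:,:,::-1])
S=np.array([581.3,-3.2]);a=f2w(42,0);y=yaw(S,a);u=(a-S)/np.linalg.norm(a-S);print(y,u);goto(S-u*42,20.5,y)
```

```text
[589.62937754 -42.4214008   80.13096958] [ 0.4234008  -0.22681874  0.32567254]
100.88515167315376 [-0.18884096  0.98200768]
shift m [-0.0019 -0.0008  0.0596] rot deg [-0.03 -0.02  0.23]
```

View pics/w12.png

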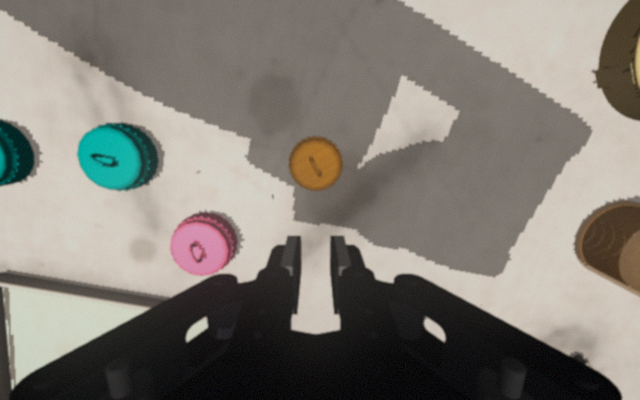

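The middle cap at (316,163) is centred, and pink (203,245) is clear of the fingers. I'll descend and push.

Call:
play_rows([
  [[0.0, -0.0005, 0.025], [0, 0, 0], -0.64],
  [[0.0, -0.0005, 0.045], [0, 0, 0], -0.64],
  [[0.0, -0.0005, 0.06], [0, 0, 0], -0.64],
  [[0.0, -0.0005, 0.06], [0, 0, 0], -0.64],
  [[0.0, -0.0005, 0.06], [0, 0, 0], -0.64],
])

```text
clock: 16.77
tcp_pos: [589.8, -44.2, 20.6]
ee_rot: [[-0.191, 0.982, 0.0], [0.982, 0.191, -0.0], [-0.0, 0.0, -1.0]]
ft_force: [-0.5, 0.0, -0.4]
finger_gap: 15.2
```

Run:
```python
from h import *
d=arm.snapshot("wrist");s=arm.sense();print(s["tcp_pos"],s["ft_force"])
cv2.imwrite("pics/w13.png",d["img"][:,:,::-1])
S=np.array([581.3,-3.2]);a=f2w(42,0);y=yaw(S,a);u=(a-S)/np.linalg.norm(a-S);print(s["ee_rot"].T@(np.array([*S,0])-s["tcp_pos"]));goto(a-u*27.3,20.5,y)
```

```text
[589.96258144 -44.2270922   20.81682609] [ 0.21981178 -0.29960168  0.09639177]
[41.93138716 -0.68813673 20.80596306]
shift m [ 2.599e-01 -2.000e-04  3.000e-04] rot deg [0.03 0.01 0.11]
```

View pics/w13.png

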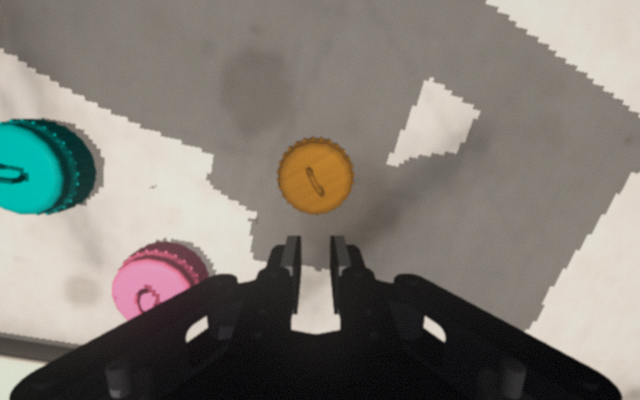

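Call:
play_rows([
  [[0.01, 0, 0], [0, 0, 0], -0.64],
  [[0.022, 0, 0], [0, 0, 0], -0.64],
  [[0.037, 0, 0], [0, 0, 0], -0.64],
  [[0.053, 0, 0], [0, 0, 0], -0.64],
  [[0.069, 0, 0], [0, 0, 0], -0.64],
  [[0.085, 0, 0], [0, 0, 0], -0.64],
  [[0.098, 0, 0], [0, 0, 0], -0.64],
  [[0.105, 0, 0], [0, 0, 0], -0.64],
])

```text
clock: 17.82
tcp_pos: [569.3, 59.9, 20.2]
ee_rot: [[-0.191, 0.981, -0.0], [0.982, 0.191, -0.0], [0.0, -0.0, -1.0]]
ft_force: [0.1, -1.4, 1.4]
finger_gap: 15.4
```

Call:
play_rows([
  [[0.01, 0, 0], [0, 0, 0], -0.64],
  [[0.022, 0, 0], [0, 0, 0], -0.64],
  [[0.036, 0, 0], [0, 0, 0], -0.64],
  [[0.05, 0, 0], [0, 0, 0], -0.64],
  [[0.064, 0, 0], [0, 0, 0], -0.64],
  [[0.078, 0, 0], [0, 0, 0], -0.64],
  [[0.088, 0, 0], [0, 0, 0], -0.64],
  [[0.092, 0, 0], [0, 0, 0], -0.64],
])

```text
clock: 18.82
tcp_pos: [551.8, 150.0, 20.3]
ee_rot: [[-0.191, 0.981, -0.0], [0.981, 0.191, -0.0], [-0.0, -0.0, -1.0]]
ft_force: [0.0, -0.3, 0.0]
finger_gap: 15.7
```

Run:
```python
from h import *
d=arm.snapshot("wrist");s=arm.sense();print(s["tcp_pos"],s["ft_force"])
cv2.imwrite("pics/w14.png",d["img"][:,:,::-1])
S=np.array([581.3,-3.2]);a=f2w(42,0);y=yaw(S,a);u=(a-S)/np.linalg.norm(a-S);goto(a-u*27.3,20.5,y)
```

```text
[551.78540493 150.08904969  20.27469008] [-0.3809101  -0.95825159  0.46754448]
shift m [ 0.0618  0.0002 -0.0002] rot deg [-0.01 -0.01  0.15]
```

View pics/w14.png

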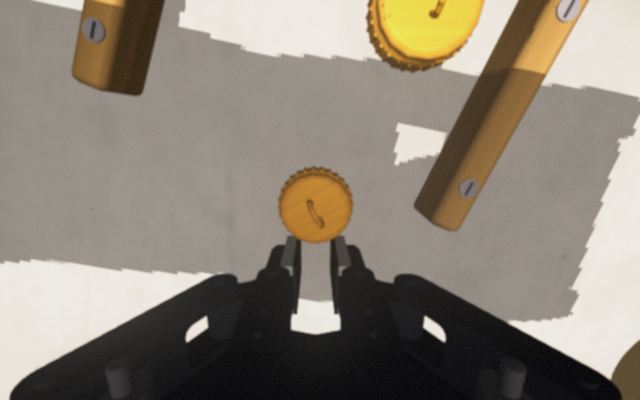

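Middle cap is cradled at (315,204) and heading past the left side of the large cap (425,25). This is the final stretch.

Call:
play_rows([
  [[0.01, 0, 0], [0, 0, 0], -0.64],
  [[0.02, 0, 0], [0, 0, 0], -0.64],
  [[0.031, 0, 0], [0, 0, 0], -0.64],
  [[0.042, 0, 0], [0, 0, 0], -0.64],
  [[0.052, 0, 0], [0, 0, 0], -0.64],
  [[0.06, 0, 0], [0, 0, 0], -0.64],
  [[0.062, 0, 0], [0, 0, 0], -0.64],
])

```text
clock: 19.75
tcp_pos: [540.0, 210.7, 20.3]
ee_rot: [[-0.192, 0.981, 0.0], [0.981, 0.192, -0.0], [-0.0, 0.0, -1.0]]
ft_force: [-0.5, 0.3, -0.3]
finger_gap: 15.6
```

Call:
play_rows([
  [[-0.012, 0, 0], [0, 0, 0], -0.64],
  [[-0.025, 0, 0], [0, 0, 0], -0.64],
  [[-0.04, 0, -0.03], [0, 0, 0], -0.64],
  [[-0.06, 0, -0.08], [0, 0, 0], -0.64],
  [[-0.11, 0, -0.12], [0, 0, 0], -0.64],
  [[-0.16, 0, -0.15], [0, 0, 0], -0.64],
  [[-0.22, 0, -0.15], [0, 0, 0], -0.64],
  [[-0.22, 0, -0.15], [0, 0, 0], -0.64],
])

```text
clock: 20.75
tcp_pos: [582.9, -11.3, 171.2]
ee_rot: [[-0.184, 0.983, 0.002], [0.983, 0.184, -0.001], [-0.002, 0.002, -1.0]]
ft_force: [-0.9, 0.2, 0.1]
finger_gap: 15.6
```

Run:
```python
from h import *
s=arm.sense();print(s["clock"],s["tcp_pos"],s["ft_force"])
t=arm.snapshot("top");c=t["img"][110:290,190:400,::-1];cv2.imwrite("pics/t4.png",cv2.resize(c,None,fx=3.3,fy=3.3))
for o in caps(t,18): print(o,w2f(o[3]))
t=arm.snapshot("side");c=t["img"][120:280,180:440,::-1];cv2.imwrite("pics/s4.png",cv2.resize(c,None,fx=3,fy=3))
```

```text
20.75 [582.91109797 -11.32593292 171.19644331] [-0.88782353  0.2009843   0.05960659]
(np.int32(248), array([630.8, 105.3]), 11.0, array([ 845.1, -889.1])) [-1003.86338848  -521.36339271]
(np.int32(39), array([619., 147.]), 3.6, array([ 720.8, -846.4])) [-985.90998234 -391.16563848]
(np.int32(137), array([247.3, 207.3]), 6.8, array([572.8, 265.3])) [ 76.45204696 -31.76640545]
(np.int32(90), array([257.5, 220. ]), 5.5, array([533.9, 235.6])) [39.81423572  0.68310591]
(np.int32(50), array([244.5, 230.2]), 4.1, array([504.7, 275. ])) [72.85070683 36.92660984]
(np.int32(18), array([571., 320.]), 2.8, array([ 216.5, -676.1])) [-915.95482355  136.49604836]
```

View pics/t4.png

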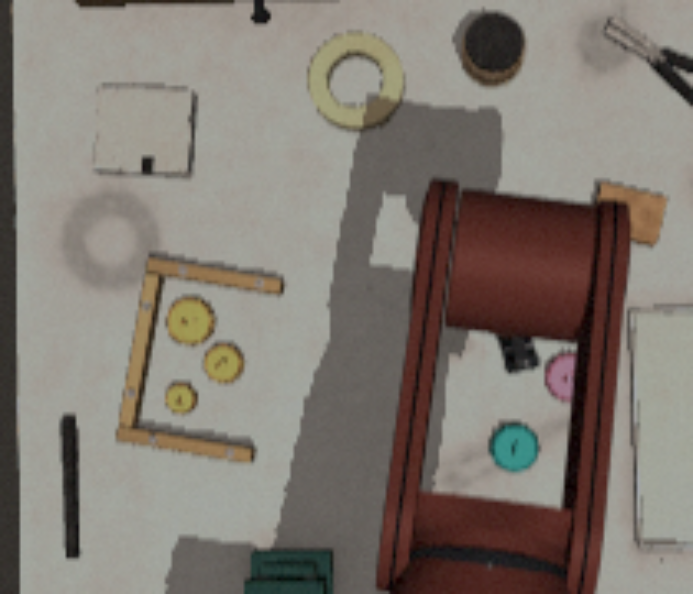

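View pics/s4.png

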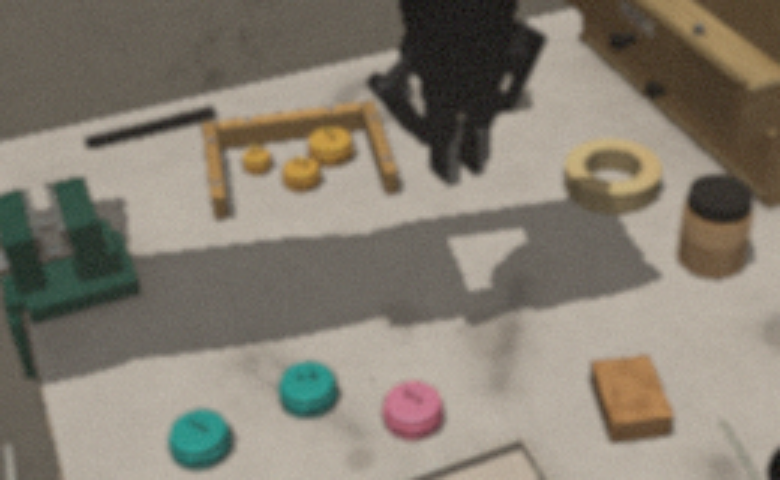

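All three caps lie flat inside the fence. In the top crop they are at (190,320), (223,362) and (181,397), and the bystanders and lookalikes haven't moved. I'll let the arm settle and hand in.

Call:
play_rows([
  [[0, 0, 0], [0, 0, 0], -0.64],
  [[0, 0, 0], [0, 0, 0], -0.64],
])

```text
clock: 21.1
tcp_pos: [581.8, -4.8, 169.9]
ee_rot: [[-0.192, 0.981, -0.001], [0.981, 0.192, 0.0], [0.0, -0.001, -1.0]]
ft_force: [-0.2, -0.0, 0.5]
finger_gap: 15.2
```

```bash
python3 -c "
from station import arm
print(arm.finish_job())"
```

```text
the job is handed in; nothing more can be done
None
```

All three brass caps are inside the fence, and the job was handed in at about 21 s. I pushed each along the bench with the two nearly closed fingertips. The large one took two pushes; the small and middle took one straight line each.

The last top view puts the cap centres, in fence coordinates, at:

| Cap | x (mm) | y (mm) |
|---|---|---|
| large | 76 | -32 |
| middle | 40 | 1 |
| small | 73 | 37 |

- **Inside and flat:** each is wholly within the 110 x 140 mm inside, and the side view shows them lying flat.
- **Rest of the bench:** the lookalikes and bystanders visible in the last two views look unmoved. The stand was outside the final crops and the pliers were only partly in them. The arm did not go near the pliers, and on its first move it passed well above and to one side of the stand.
- **Forces and contact:** wrist force readings stayed under about 2 N, and the arm ended raised and touching nothing.
- **Check that was off:** right after one fast move the tool was about 5 mm off-centre behind the large cap, because the arm had not settled. I corrected it before the push into the fence; no other check disagreed.

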